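# Brace the feed jar and unscrew its cap

### The arm

A 7-joint arm with a two-finger parallel gripper is mounted at the origin on the work surface. World frame = base frame: x ahead of the robot, y to its left, z up, the work surface at z = 0. Lengths are in m, angles in degrees, forces in N, time in s.
With the tool pointing down it reaches from about 0.425 to 1.025 m from the base axis. Payload 9.4 kg.
Tool frame: the origin (TCP) lies at the very end of the fingers, on their centre line; the grasp point (between the pads) lies 19 mm behind it; z points along the fingers, y is the direction in which the jaws open and shut (so a half turn about z gives the same grasp; the last joint's range is limited). The gripper opens to 85 mm and grips with 20 to 120 N. Pads are 22 mm wide; open, the fingers measure 114 mm over their backs; the gripper's body (76 mm by 85 mm) begins 54 mm behind the grasp point. The pads swing forward as they close: fully open they stand 13 mm farther back than shut.
Start: joints at [63.558, 34.337, -0.143, 91.639, 0.103, 54.024, -4.572], TCP at [0.272, -0.672, 0.196] pointing down, gripper open.
Joint ranges: [-147.43, 147.43], [-19.82, 112.94], [-74.19, 73.91], [6.32, 146.72], [-59.91, 239.91], [6.04, 106.73], [-150.56, 150.56]. Speed limits (degrees/s): [127.2, 127.2, 172.46, 172.46, 180, 180, 180].

### API

Orientations are given as a 3x3 rotation matrix whose columns are the frame's x, y, z axes.
In Python, from rig import manip, eoat, kin, camera, cut_out, landmark_of gives the robot as it stands. The module is installed in compiled form; this text tells all that it offers. Calls block until the motion is done:
- manip.move_pose(position, orientation): joint-space move of the TCP to a pose.
- manip.move_l(position, rate=0.15, ori=None): straight line of the TCP; ori=None keeps the orientation; rate is the mean speed in m/s.
- manip.set_joints(angles): joint-space move.
- eoat.open_gripper() and eoat.gripper_close(force=None): open the fingers fully, or close them until they stop; force is the grip in N (None keeps the last).
- manip.pause(seconds).
- kin.inverse_kinematics(position, orientation): joint angles nearest the present ones, or None.
- camera(name): name is "scene" or "top" or "wrist"; returns a dict with "image" (480x640x3 uint8, red, green, blue), "vfov" (degrees; the focal length in pixels is half the picture's height over the tangent of half this angle, whatever the lens; pixels are square), "cx", "cy" (the principal point, pixels), "dist_coeffs" ([k1, k2, p1, p2, k3] as OpenCV has them; the pictures are not rectified), "cam_to_world" (4x4, takes a point from camera to world coordinates); the wrist camera has in their place "T_tool_cam" (4x4, takes a point from camera to tool coordinates, whose origin is the TCP and whose axes are the flange's). Camera axes: x right, y down, z forward; pixel columns grow to the right and rows downward; lengths in m; the calibration is good to about 2 mm. A picture is of the moment at which its call begins: read the wrist's pose just before it. There is no depth.
A pose or a line that the arm cannot do raises manip.IKError and nothing moves.
- manip.close_job(): hands the job in, once; it reports no verdict.
Trained networks look in a picture, given as the dict that the camera call returned (one of the last four; its "shot" number tells which), for a name from the list of things; names that differ only in an ending like _2 or _b are one class to them, and where a whole thing is asked for, a point or a joint stands for the part that bears it (a point fixed in the world has none). Each returns a list of dicts, best first, with "conf" (0 to 1); they miss things now and then, are a little off and sometimes report something else, mostly with a low value. They report only what shows in the picture. A call takes as long as a camera call. They do not tell look-alikes from the thing itself.
- cut_out(query, picture): "pixels" (480x640 bool, what is visible of it).
- landmark_of(query, picture): "location" ([x, y, z] in m, in world coordinates, good to about 4 mm: a listed point, or the origin of a listed thing).
Readings, each from a call of its own:
- manip.current_clock(): time.
- manip.current_qpos(): joint angles.
- manip.current_joint_vel(): joint speeds.
- manip.current_joint_efforts(): joint torques, N m.
- manip.current_tool_pos(): TCP position.
- manip.current_eef_rot(): TCP orientation.
- manip.current_force(): force on the tool from outside, world axes, zero at the start.
- manip.current_torque(): the same for the moment, N m.
- manip.current_opening(): opening from 0.0 (shut) to 1.0 (fully open).
Only numpy, scipy, OpenCV 4.12 (cv2) and the standard library are available. Lean on these libraries where they do the work, as an engineer would, in place of code of your own. Each camera call takes 0.05 s, during which the arm holds its last target.

### The job

Brace the square jar by pressing the steel rod down past both sprung jaws until it sits fully home in the two fork clips, lying in front of the jar. Then turn the jar's tight screw cap anticlockwise (seen from above) about a quarter turn, only until its threads let go, without lifting the jar, and lift the cap level to about 20 mm clear above the mouth. Finish while still holding the cap there over the mouth, and leave everything else on the ledge where it is.

Things in the scene. Friction and masses are not known exactly. Their poses are not given: they have to be found in the camera images.
- bay: Fixed plywood jar bay, board 150 (x) by 220 mm (y), top 10 mm above the ledge. Origin on the ledge under the middle of the jar's place, z up. The jar stands within 3 mm of a wooden fence on its +x side (face at x = +34.5 mm, 55 mm high, 90 mm long). The rod goes along the bay's y axis on the jar's -x side. Without it the jar just turns with its cap.
- clip0 (a point): Axis of the slot of the steel fork clip nearer the jar (bay x -42.5, y +52 mm), 48 mm above the ledge: the rod's axis when home. Slot 16 mm wide, clip 12 mm long. Heights above the ledge: far (+x) prong 62 mm plus a flared lead-in to 76 mm, near prong 52 mm, jaw 84 mm.
- clip1 (a point): The same for the outer clip, at bay x -42.5, y +136 mm.
- rod_seat (a point): Where the middle of the rod's axis lies when home: midway between the clips (bay x -42.5, y +94 mm), 48 mm above the ledge. Free gap between the clips here is 72 mm; the board is 38 mm below.
- jaw0 (a joint): Sprung jaw of clip0 (rad): 0 closed over the slot, grows as it is pushed open toward the bay's -x side. A rod pressed down meets its sloped face about 20 mm above home, opens it to about 0.15, and it springs shut over the seated rod. Both jaws together take roughly 8 to 20 N; press at the rod's middle.
- jaw1 (a joint): The same jaw on clip1.
- rest: Fixed dark wooden rest, 200 x 36 mm, 34 mm high, holding the rod in two open-topped notches 85 mm either side of its middle. Origin on the ledge below its middle, x along it.
- rod: Loose plain steel rod, 14 mm diameter, 240 mm long, about 0.2 kg. Origin at the middle of its axis, x along it; ends alike. It starts in the rest, axis 31 mm above the ledge, 158 mm free between the notches, the rest's board 21 mm below its axis. Home in the clips, one end crosses the jar's front face, about 2.5 mm from it.
- jar: Loose square glass jar, 66 x 66 mm, 64 mm high to its flat shoulder, with a round neck above (90 mm in all), 0.25 to 0.5 kg, standing on the bay board square to the bay. Origin under its middle. A sprung rubber seal in the mouth presses up on the cap with about 19 N and rises 4 mm as the cap comes off. It gives up to 0.1 rad before the rod stops it.
- cap: Loose round steel screw cap, 62 mm across, 26 mm high. Origin mid lower edge: screwed on, 76 mm above the jar's underside, 12 mm above its shoulder; x axis within 0.06 rad of the jar's. Turned about 0.95 rad anticlockwise (from above) in the jar it has risen 1.5 mm and the threads let go; past 1.7 rad it meets the next threads. Takes 0.2 to 0.4 N m.
- dish: Bystander: blue ceramic dish, 110 mm across, 35 mm high.
- cork_tube: Bystander: cork bark tube standing on end, 84 mm across, 110 mm high.
- tub: Bystander: clear tub with snapped lid, 158 x 118 mm, 75 mm high.
- mister: Bystander: white bottle, 60 mm across, 150 mm high.
- cup: Bystander: steel cup, 60 mm across, 45 mm high.
- scoop: Bystander: steel spoon lying on the ledge.
- puck: Bystander: white disc-shaped thermometer, 56 mm across, 14 mm high.
Things that resemble listed ones, but are neither listed nor needed, are in the scene too. Leave any blue look-alike of the cap alone.

How it is judged:
By the outcome, as a careful person would: the job done as asked, in the order asked, and still so for the second after the job is handed in, while the arm keeps its last pose, push and grip.
It also fails if it takes over 58 s, if anything falls off the work surface, if the arm or the gripper's body presses on something with over 40 N, if the wrist force passes 120 N, or if a joint passes its speed limit or range.

## Working session

There is one attempt and no reset: what is moved stays moved. The work goes in short steps, each a Python script; the robot and the scene stay as the last script left them, time stands still between calls to the robot, and variables do not carry over. Pictures are saved under pics/ and viewed, and the job is handed in when it is done.

```bash
mkdir -p pics; ls; python3 - <<'E'
from rig import manip, eoat, kin, camera, cut_out, landmark_of
import cv2
print(manip.current_clock(), manip.current_tool_pos(), manip.current_eef_rot())
for n in ["scene","top"]:
    p=camera(n); cv2.imwrite(f"pics/{n}0.png",p["image"][:,:,::-1])
    print(n,p["vfov"],p["cx"],p["cy"],p["dist_coeffs"],p["cam_to_world"])
    for q in ["bay","clip0","clip1","rod_seat","rest","rod","jar","cap"]:
        r=landmark_of(q,p)
        print(q,[(x["conf"],x["location"]) for x in r[:3]])
print(manip.current_clock())
E
```

```text
pics
0.0 [ 0.27191436 -0.6715082   0.19544323] [[ 9.26853176e-01  3.75423323e-01 -7.20218521e-04]
 [ 3.75423979e-01 -9.26852211e-01  1.34758367e-03]
 [-1.61621789e-04 -1.51939951e-03 -9.99998833e-01]]
scene 54.00222117714635 322.3188102156635 233.86854252895762 [-0.02273621  0.          0.          0.          0.        ] [[-0.87106437  0.30660087 -0.38372227  1.10756988]
 [ 0.49090471  0.56906918 -0.65967631  0.86793676]
 [ 0.01610718 -0.76299159 -0.6462077   0.92392215]
 [ 0.          0.          0.          1.        ]]
bay [(0.73, [0.5915, 0.0144, -0.0026]), (0.41, [0.6522, -0.4467, -0.0019])]
clip0 [(0.96, [0.541, 0.1444, 0.0497]), (0.83, [0.5474, 0.0615, 0.0502]), (0.18, [0.5941, 0.0115, 0.0088])]
clip1 [(0.96, [0.541, 0.1444, 0.0497]), (0.83, [0.5474, 0.0615, 0.0502]), (0.18, [0.5941, 0.0115, 0.0088])]
rod_seat [(0.89, [0.5375, 0.1008, 0.0429])]
rest [(0.94, [0.5547, -0.3163, 0.0019]), (0.23, [0.6519, -0.4451, -0.0032])]
rod [(0.67, [0.558, -0.3184, 0.0293]), (0.16, [0.4198, -0.1046, -0.0029])]
jar [(0.77, [0.5945, 0.011, 0.0088])]
cap [(0.88, [0.6315, -0.1272, 0.0001]), (0.58
[... 220 characters left out ...]
1  1.49285770e-01  3.97428495e-01]
 [-9.99567125e-01 -2.74498799e-02 -1.05861522e-02 -2.22534936e-04]
 [ 1.45619023e-02 -1.48950524e-01 -9.88737423e-01  1.33059082e+00]
 [ 0.00000000e+00  0.00000000e+00  0.00000000e+00  1.00000000e+00]]
bay [(0.95, [0.5968, 0.0126, 0.0015])]
clip0 [(0.85, [0.5476, 0.0637, 0.0496]), (0.77, [0.5367, 0.1471, 0.0522])]
clip1 [(0.85, [0.5476, 0.0637, 0.0496]), (0.77, [0.5367, 0.1471, 0.0522])]
rod_seat [(0.84, [0.5392, 0.105, 0.0506])]
rest [(0.56, [0.5584, -0.3187, -0.0005])]
rod [(0.65, [0.5593, -0.3203, 0.0333])]
jar [(0.86, [0.5949, 0.016, 0.011])]
cap [(0.97, [0.6288, -0.127, -0.0001]), (0.87, [0.5912, 0.016, 0.0839]), (0.65, [0.5204, -0.1221, -0.0032])]
0.9
```

View pics/scene0.png

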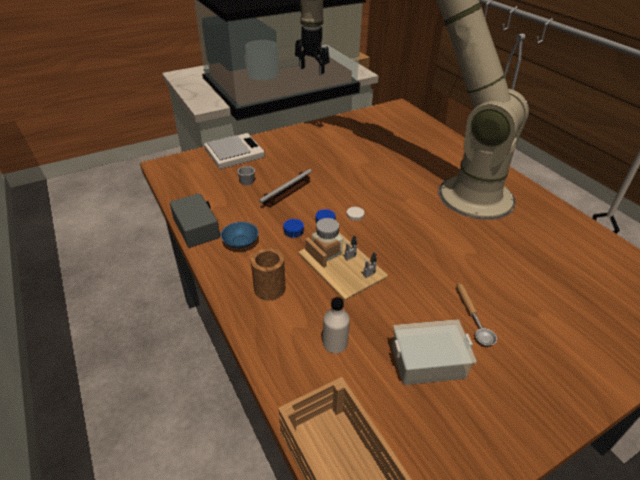

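View pics/top0.png

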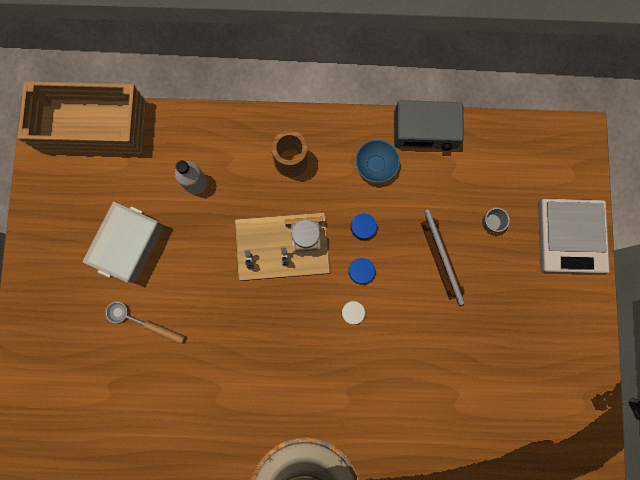

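The bay is at about (306,235) to (250,260) in the top view, with the jar on its right and the clips on its left. The rod lies at (445,257), yawed about 20°. The blue discs at (364,226) and (362,270) are look-alikes. I'll take a closer wrist view of the bay.

```bash
cat > h.py <<'E'
from rig import manip, eoat, kin, camera, cut_out, landmark_of
import numpy as np, cv2
def R(yaw):  # tool down, tool x along world yaw (deg)
    a=np.radians(yaw); return np.array([[np.cos(a),np.sin(a),0],[np.sin(a),-np.cos(a),0],[0,0,-1.]])
def K(p):
    f=240/np.tan(np.radians(p["vfov"])/2); return np.array([[f,0,p["cx"]],[0,f,p["cy"]],[0,0,1]])
def wshot(name):
    t=np.array(manip.current_tool_pos());r=np.array(manip.current_eef_rot())
    p=camera("wrist"); T=np.eye(4);T[:3,:3]=r;T[:3,3]=t
    p["c2w"]=T@np.array(p["T_tool_cam"]); cv2.imwrite(f"pics/{name}.png",p["image"][:,:,::-1])
    np.savez(f"pics/{name}.npz",c2w=p["c2w"],K=K(p),d=np.array(p["dist_coeffs"],float))
    return p
def back(uv,z,K,d,c2w):
    uv=np.asarray(uv,float).reshape(-1,1,2); n=cv2.undistortPoints(uv,K,d).reshape(-1,2)
    v=np.c_[n,np.ones(len(n))]@c2w[:3,:3].T; o=c2w[:3,3]
    return o+v*((z-o[2])/v[:,2])[:,None]
def proj(X,K,d,c2w):
    w=np.linalg.inv(c2w); return cv2.projectPoints(np.asarray(X,float).reshape(-1,1,3),cv2.Rodrigues(w[:3,:3])[0],w[:3,3],K,d)[0].reshape(-1,2)
E
python3 - <<'E'
from h import *
p=camera("top");print(p["vfov"]); 
w=camera("wrist");print(w["T_tool_cam"],w["vfov"])
for pos,yaws in [((0.56,-0.319,.2),(20,200)),((0.54,.1,.2),(96,-84)),((.593,.0135,.2),(60,-120,0,90,180,-90,120,-30))]:
    for y in yaws:
        q=kin.inverse_kinematics(pos,R(y)); print(pos,y,None if q is None else np.round(q))
E
```

```text
47.269002731239716
[[-1.09029990e-03 -9.61086645e-01 -2.76244948e-01  7.01765311e-02]
 [ 9.99998791e-01 -1.35418471e-03  7.64503612e-04 -1.06746493e-03]
 [-1.10884090e-03 -2.76243780e-01  9.61086960e-01 -1.76574103e-01]
 [ 0.00000000e+00  0.00000000e+00  0.00000000e+00  1.00000000e+00]] 58.207375488229424
(0.56, -0.319, 0.2) 20 [ 25.  28.  -0. 103.   0.  49. -46.]
(0.56, -0.319, 0.2) 200 [ 55.  36. -48. 101.  31.  58. 105.]
(0.54, 0.1, 0.2) 96 [  4.  24. -29. 113.  16.  46. -27.]
(0.54, 0.1, 0.2) -84 [ 25.  34. -63. 112.  37.  57. 131.]
(0.593, 0.0135, 0.2) 60 [  5.  26. -17. 108.  10.  47. -47.]
(0.593, 0.0135, 0.2) -120 [ 33.  38. -63. 107.  39.  60. 104.]
(0.593, 0.0135, 0.2) 0 [ -5.  25.  -2. 109.   1.  46. -98.]
(0.593, 0.0135, 0.2) 90 [ 10.  27. -25. 108.  15.  48. -22.]
(0.593, 0.0135, 0.2) 180 [ 24.  31. -46. 107.  28.  53.  55.]
(0.593, 0.0135, 0.2) -90 [ -45.   39.   64.  111.  -42.   57. -141.]
(0.593, 0.0135, 0.2) 120 [ 16.  28. -32. 108.  19.  50.   4.]
(0.593, 0.0135, 0.2) -30 [ -11.   25.    6.  109.   -4.   46. -123.]
```

```bash
python3 - <<'E'
from h import *
manip.move_pose([0.548,0.03,0.24],R(96))
p=wshot("bay1")
for q in ["clip0","rod_seat","jar","cap","bay"]:
    print(q,[(x["conf"],x["location"]) for x in landmark_of(q,p)[:3]])
m=cut_out("bay",p); print([(x["conf"],x["pixels"].sum()) for x in m])
print(manip.current_tool_pos(),manip.current_clock())
E
```

```text
clip0 [(0.7, [0.5347, 0.1449, 0.0512]), (0.63, [0.5473, 0.063, 0.0458])]
rod_seat [(0.68, [0.5389, 0.1022, 0.0472]), (0.38, [0.7945, 0.06, -0.0003])]
jar [(0.62, [0.5933, 0.0142, 0.0103])]
cap [(0.69, [0.6293, -0.1233, 0.002]), (0.66, [0.5955, 0.0164, 0.0879])]
bay [(0.59, [0.5455, 0.0607, 0.0476]), (0.3, [0.5961, 0.015, 0.01])]
[(0.86, np.int64(31072))]
[0.54802846 0.02983795 0.23998051] 4.0167
```

View pics/bay1.png

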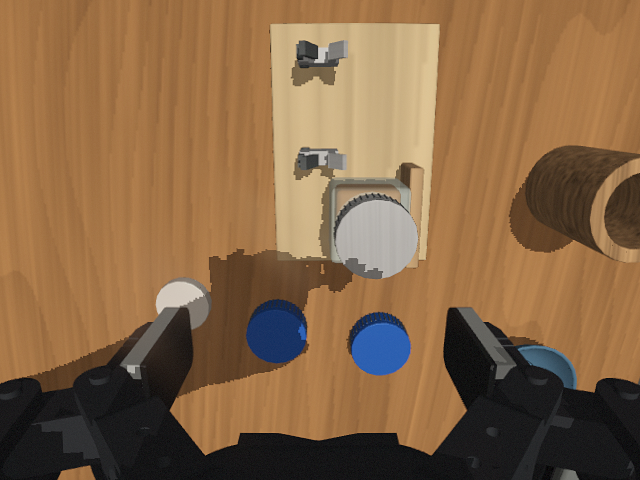

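The wrist view shows the whole bay. The board corners are at about (271,24), (440,24) and (277,260), the clips at (322,55) and (321,160), and the cap at (376,237). I'll fit the bay pose from these.

```bash
python3 - <<'E'
import cv2,numpy as np
from h import back,proj
z=np.load("pics/bay1.npz");K,d,c=z["K"],z["d"],z["c2w"]
P=back([[271,24],[440,24],[277,260],[427,260]],.01,K,d,c);print(P.round(4))
def ang(a,b):return np.degrees(np.arctan2(*(b-a)[1::-1]))
print("x-edge",ang(P[0],P[1]),"y-edges",ang(P[2],P[0])-90,ang(P[3],P[1])-90,np.linalg.norm(P[0]-P[1]),np.linalg.norm(P[2]-P[0]))
C=back([376,237],.112,K,d,c);print(C)
im=cv2.imread("pics/bay1.png")
cv2.imwrite("pics/z1.png",cv2.resize(im[10:280,255:455],None,fx=2.2*1.3,fy=2.2,interpolation=cv2.INTER_CUBIC)[:600,:800])
cv2.imwrite("pics/z2.png",cv2.resize(im[25:185,270:380],None,fx=3.7,fy=3.7,interpolation=cv2.INTER_CUBIC))
E
```

```text
[[ 0.4924  0.1717  0.01  ]
 [ 0.6395  0.1876  0.01  ]
 [ 0.5146 -0.0444  0.01  ]
 [ 0.6639 -0.0293  0.01  ]]
x-edge 6.183020506465667 y-edges 5.867088251446219 6.413987579314821 0.1479292331447292 0.2172088349639079
[[0.59221567 0.01701585 0.112     ]]
```

View pics/z2.png

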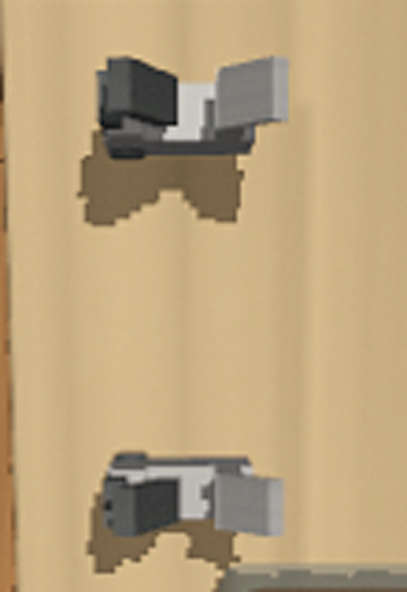

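```bash
python3 - <<'E'
import cv2,numpy as np
from h import back,proj
z=np.load("pics/bay1.npz");K,d,c=z["K"],z["d"],z["c2w"]
g=lambda u,v:(270+u/3.7,25+v/3.7)
a=np.radians(6.15);Rb=np.array([[np.cos(a),-np.sin(a)],[np.sin(a),np.cos(a)]])
def show(n,pts,zz):
    W=back([g(*q) for q in pts],zz,K,d,c)[:,:2]
    print(n,zz,((W-[.5925,.016])@Rb*1000).round(1).tolist())
show("flare bottom-inner c1",[(218,70),(216,125)],.062)
show("flare bottom-inner c0",[(216,475),(214,530)],.062)
show("flare top-outer c1",[(288,57),(288,122)],.076)
show("flare top-outer c0",[(284,478),(284,535)],.076)
show("jaw right top c1",[(178,78),(178,125)],.07)
show("jaw left c1 84",[(98,72)],.084)
# hypothetical projections overlay
im=cv2.imread("pics/bay1.png");S=4
big=cv2.resize(im[20:280,255:455],None,fx=S,fy=S,interpolation=cv2.INTER_CUBIC)[:1040]
def draw(o,col):
    def B(x,y,zz): w=Rb@[x/1e3,y/1e3]; return [o[0]+w[0],o[1]+w[1],zz/1e3]
    segs=[]
    for y in (52,136):
        segs+=[(B(-34.5,y-6,62),B(-34.5,y+6,62)),(B(-50.5,y-6,52),B(-50.5,y+6,52)),(B(-50.5,y-6,48),B(-34.5,y-6,48)),(B(-50.5,y+6,48),B(-34.5,y+6,48))]
    segs+=[(B(34.5,-45,55),B(34.5,45,55)),(B(-42.5,-26,48),B(-42.5,214,48))]
    for s in segs:
        q=(proj(s,K,d,c)-[255,20]+.5)*S
        cv2.line(big,*[tuple(int(v) for v in t) for t in q],col,1)
draw((.5925,.016),(0,0,255))
cv2.imwrite("pics/o1.png",cv2.resize(big,None,fx=.57,fy=.57,interpolation=cv2.INTER_AREA))
cv2.imwrite("pics/o2.png",big[60:640,60:480])
cv2.imwrite("pics/o3.png",big[480:1040,200:760])
E
```

```text
flare bottom-inner c1 0.062 [[-33.6, 141.0], [-34.1, 130.1]]
flare bottom-inner c0 0.062 [[-34.1, 57.5], [-34.5, 45.5]]
flare top-outer c1 0.076 [[-20.1, 141.3], [-20.0, 129.0]]
flare top-outer c0 0.076 [[-20.0, 58.1], [-19.9, 46.0]]
jaw right top c1 0.07 [[-42.0, 138.3], [-42.0, 129.2]]
jaw left c1 84 0.084 [[-57.6, 137.5]]
```

View pics/o2.png

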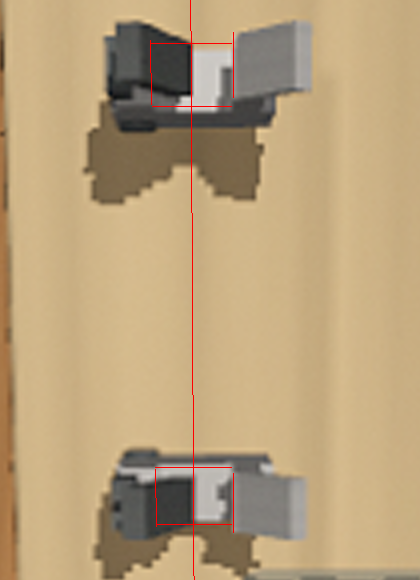

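View pics/o3.png

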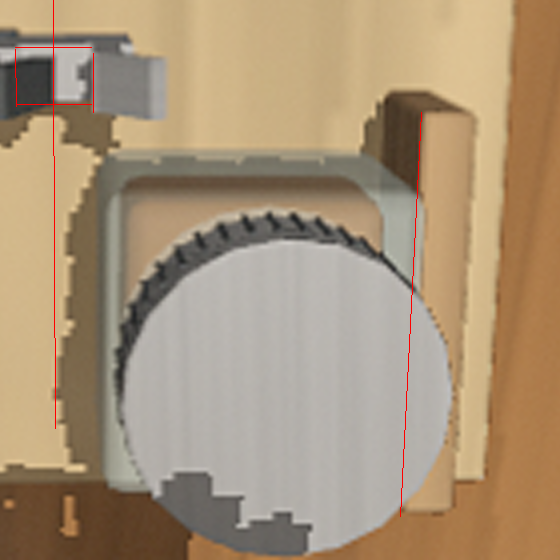

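The overlay matches the clips and fence, so the bay origin is (0.5925, 0.016) with yaw 6.15°. Next is the rod.

```bash
python3 - <<'E'
from h import *
u=np.array([np.cos(np.radians(20)),np.sin(np.radians(20))])
c=np.array([.5588,-.319])-.05*u
manip.move_pose([c[0],c[1],0.2],R(20))
p=wshot("rod1")
print([(x["conf"],x["location"]) for x in landmark_of("rod",p)[:3]],[(x["conf"],x["location"]) for x in landmark_of("rest",p)[:3]])
r=cut_out("rod",p)
for m in r[:2]:
    mm=m["pixels"].astype(np.uint8); ys,xs=np.nonzero(mm); print(m["conf"],len(xs),cv2.minAreaRect(np.c_[xs,ys].astype(np.float32)))
    np.save("pics/rodm.npy",r[0]["pixels"])
print(manip.current_clock())
z=np.load("pics/rod1.npz");ys,xs=np.nonzero(r[0]["pixels"])
W=back(np.c_[xs,ys],.033,z["K"],z["d"],z["c2w"])[:,:2]
rect=cv2.minAreaRect((W*1000).astype(np.float32));print(rect)
E
```

```text
[(0.9, [0.5615, -0.3177, 0.03])] [(0.94, [0.5512, -0.3218, 0.0008])]
0.81 5310 ((318.5, 143.0), (286.0, 21.0), 90.0)
5.6
((550.5017700195312, -320.36981201171875), (223.71717834472656, 16.160472869873047), 20.468250274658203)
```

View pics/rod1.png

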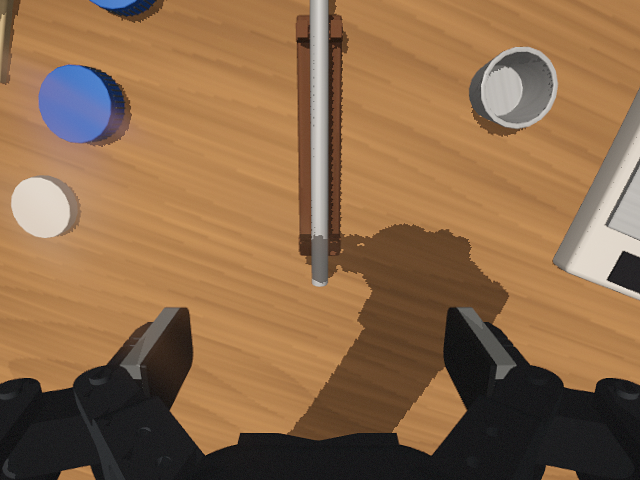

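The rod runs along column 319, with its near end at about (319,283) and the far end out of frame. I'll use the near end plus 120 mm for the middle, then grasp.

```bash
python3 - <<'E'
from h import *
z=np.load("pics/rod1.npz");k=(z["K"],z["d"],z["c2w"])
m=np.load("pics/rodm.npy")
rows=np.arange(20,225,5); pts=[]
for r in rows:
    xs=np.nonzero(m[r])[0]; pts.append((xs.mean(),r))
W=back(pts,.034,*k)[:,:2]
vx,vy,x0,y0=cv2.fitLine((W*1000).astype(np.float32),cv2.DIST_HUBER,0,.01,.01).ravel()
u=np.array([vx,vy]);u*=np.sign(u[0]); yaw=np.degrees(np.arctan2(u[1],u[0]))
e=back([319.3,283],.031,*k)[0,:2]
p0=np.array([x0,y0])/1000; c=p0+u*(np.dot(e-p0,u)+.120)
print("yaw",yaw,"centre",c,"end",e)
restc=back([320,255],.034,*k)[0,:2],back([320,15],.034,*k)[0,:2];print(restc, (restc[0]+restc[1])/2)
manip.move_pose([c[0],c[1],.10],R(yaw))
manip.move_l([c[0],c[1],.0155],rate=.08)
print(manip.current_force())
eoat.gripper_close(60)
print(manip.current_opening(),manip.current_force(),manip.current_tool_pos(),manip.current_clock())
np.savez("rod.npz",c=c,yaw=yaw)
wshot("rod2")
E
```

```text
yaw 20.487719 centre [ 0.56000467 -0.3169129 ] end [ 0.44750346 -0.35866868]
(array([ 0.47245121, -0.35010296]), array([ 0.64587642, -0.2862541 ])) [ 0.55916381 -0.31817853]
[-0.11496098 -0.74008922  0.2969803 ]
-0.005526457759596733 [-0.8473802  -0.0528559  -0.84515107] [ 0.55997131 -0.31689454  0.01546562] 8.1
```

View pics/rod2.png

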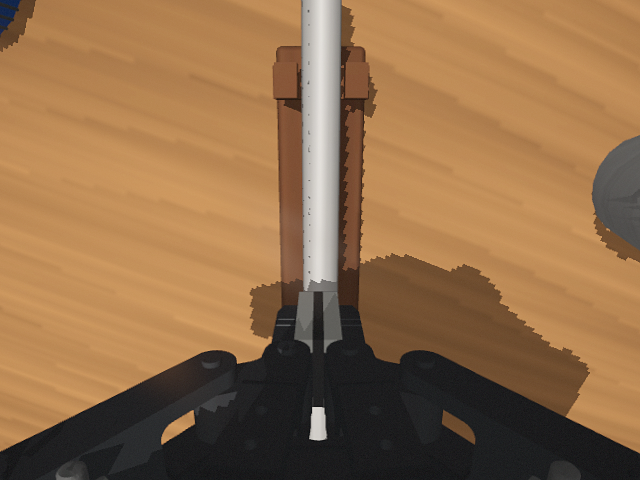

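The gripper reads shut, which is suspicious. I'll lift slightly and look from the scene camera and the wrist.

```bash
python3 - <<'E'
from h import *
t=manip.current_tool_pos()
manip.move_l([t[0],t[1],.05],rate=.08)
print(manip.current_opening(),manip.current_force(),manip.current_tool_pos(),manip.current_torque())
wshot("rod3")
p=camera("scene");im=p["image"][100:260,190:370,::-1];cv2.imwrite("pics/s3.png",cv2.resize(im,None,fx=3.6,fy=3.6,interpolation=cv2.INTER_CUBIC))
a=cv2.imread("pics/rod3.png");
print([(x["conf"],x["location"]) for x in landmark_of("rod",p)[:3]])
E
```

```text
0.004085343922324262 [-0.58851631 -0.34599042  0.34772415] [ 0.56016264 -0.31699718  0.05055519] [ 0.01256939 -0.02654524 -0.05148193]
[(0.8, [0.5567, -0.3208, 0.0306])]
```

View pics/s3.png

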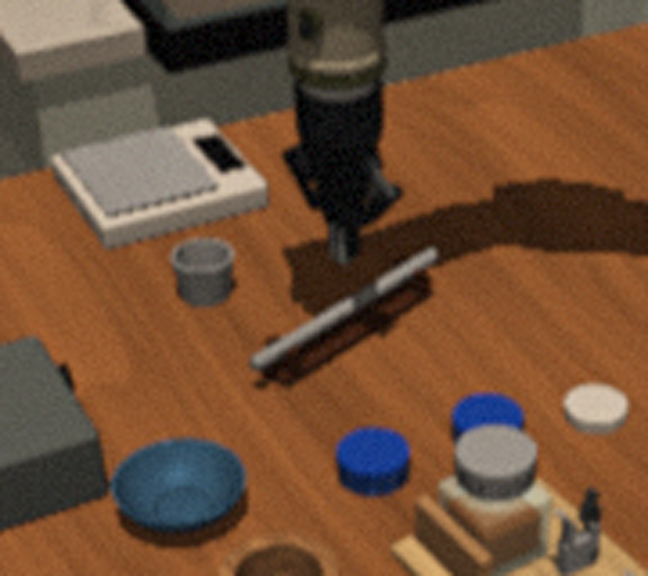

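View pics/rod3.png

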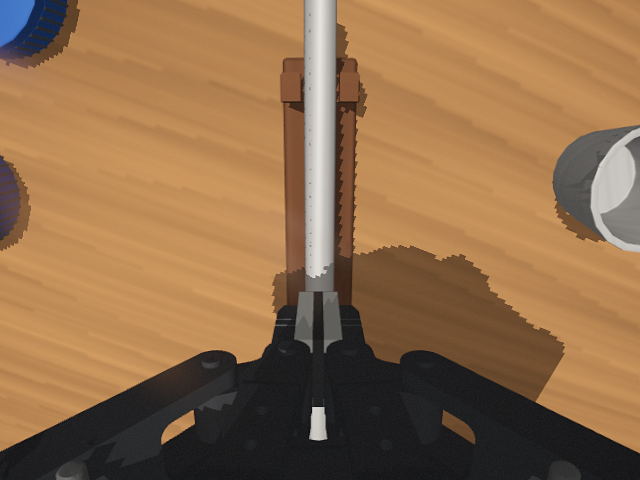

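```bash
python3 - <<'E'
from h import *
p=camera("scene"); k=(K(p),np.array(p["dist_coeffs"],float),np.array(p["cam_to_world"]))
t=np.array(manip.current_tool_pos()); print(t,manip.current_eef_rot(),manip.current_opening())
im=p["image"][:,:,::-1].copy(); S=6
x0,y0=240,130
big=cv2.resize(im[y0:y0+95,x0:x0+120],None,fx=S,fy=S,interpolation=cv2.INTER_CUBIC)
def dot(X,col):
    q=(proj(X,*k)[0]-[x0,y0]+.5)*S; print(X,q); cv2.circle(big,tuple(int(v) for v in q),4,col,-1)
dot(t,(0,0,255)); dot(t+[0,0,.019],(0,255,0)); dot([.56,-.3169,.031],(255,0,0)); 
r=np.load("rod.npz");a=np.radians(r["yaw"]);u=np.array([np.cos(a),np.sin(a),0])
c=np.array([.56,-.3169,.031]); dot(c+u*.12,(255,255,0));dot(c-u*.12,(255,255,0))
cv2.imwrite("pics/s4.png",big)
z=np.load("pics/rod3.npz");print(proj(t,z["K"],z["d"],z["c2w"]),proj(t+[0,0,.019],z["K"],z["d"],z["c2w"]))
print(z["c2w"])
E
```

```text
[ 0.55973736 -0.3167507   0.04953774] [[ 9.36720152e-01  3.50078399e-01 -6.86645554e-04]
 [ 3.50078666e-01 -9.36720251e-01  3.13367072e-04]
 [-5.33491753e-04 -5.33917211e-04 -9.99999715e-01]] 0.0001080589222637836
[ 0.55973736 -0.3167507   0.04953774] [281.96846084 308.6859936 ]
[ 0.55973736 -0.3167507   0.06853774] [280.83166877 279.66678933]
[0.56, -0.3169, 0.031] [282.51741088 336.55756249]
[ 0.67240967 -0.27489921  0.031     ] [126.64428164 432.96004548]
[ 0.44759033 -0.35890079  0.031     ] [424.96767264 248.5273813 ]
[[319.09828386 279.84196045]] [[319.31744633 297.42186376]]
[[ 0.34894612 -0.90101402 -0.25770202  0.62535622]
 [-0.93714114 -0.33497781 -0.09775655 -0.29137942]
 [ 0.00175556  0.27561493 -0.96126652  0.22717327]
 [ 0.          0.          0.          1.        ]]
```

View pics/s4.png

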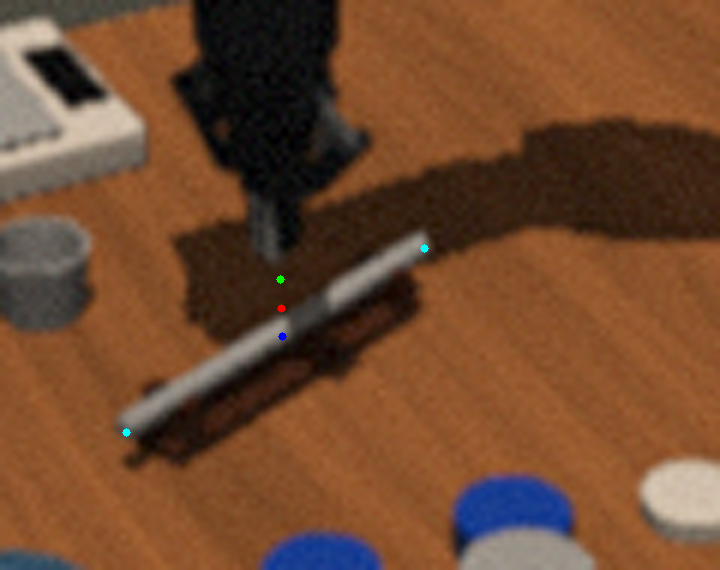

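```bash
python3 - <<'E'
from h import *
z=np.load("pics/rod3.npz");k=(z["K"],z["d"],z["c2w"])
t=np.array([.56,-.317,.05]); r=R(20.488)
for s in (0,.01,.02,.03,.04,.05):
    print(s,[proj(t+r@[dx,dy,-s],*k)[0].round(0).tolist() for dx in (-.011,.011) for dy in (-.007,.007)])
im=cv2.imread("pics/rod3.png")
cv2.imwrite("pics/z5.png",cv2.resize(im[260:440,220:420],None,fx=3.3,fy=3.3,interpolation=cv2.INTER_CUBIC))
p=camera("top");kk=(K(p),np.array(p["dist_coeffs"],float),np.array(p["cam_to_world"]))
q=proj(t,*kk)[0];print(q)
x,y=int(q[0])-60,int(q[1])-50
b=cv2.resize(p["image"][y:y+100,x:x+120,::-1],None,fx=6,fy=6,interpolation=cv2.INTER_CUBIC);cv2.circle(b,(int((q[0]-x+.5)*6),int((q[1]-y+.5)*6)),4,(0,0,255),-1);cv2.imwrite("pics/t5.png",b)
E
```

```text
0 [[304.0, 303.0], [335.0, 303.0], [304.0, 256.0], [336.0, 256.0]]
0.01 [[304.0, 313.0], [336.0, 313.0], [303.0, 264.0], [337.0, 264.0]]
0.02 [[303.0, 324.0], [337.0, 324.0], [302.0, 273.0], [338.0, 272.0]]
0.03 [[302.0, 336.0], [339.0, 336.0], [301.0, 282.0], [339.0, 282.0]]
0.04 [[301.0, 350.0], [340.0, 349.0], [300.0, 293.0], [341.0, 293.0]]
0.05 [[300.0, 365.0], [341.0, 365.0], [299.0, 305.0], [343.0, 305.0]]
[444.78502199 254.78663042]
```

View pics/z5.png

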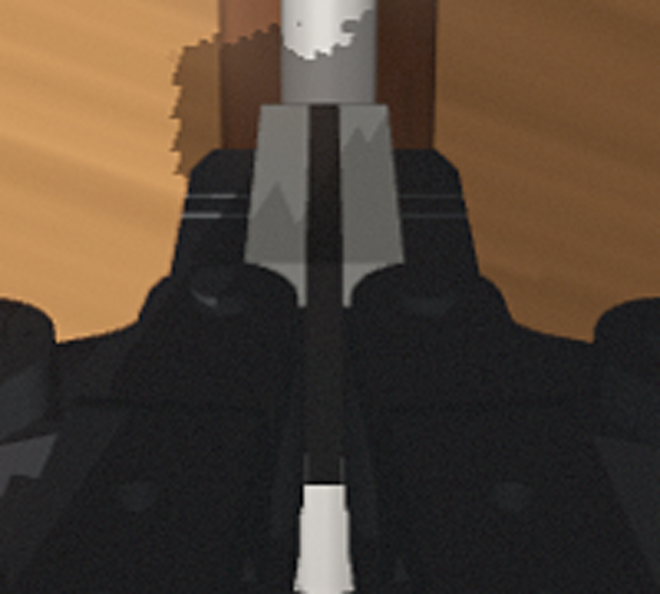

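View pics/t5.png

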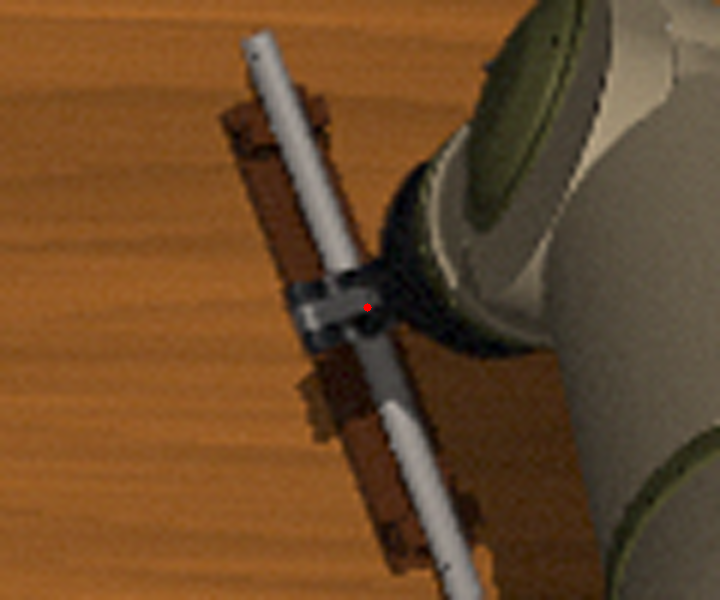

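```bash
python3 - <<'E'
from h import *
from scipy.optimize import least_squares
t=np.array(manip.current_tool_pos()); r=R(20.488)
out=[]
for n,(w,h) in (("scene",(100,75)),("top",(100,75))):
    p=camera(n);k=(K(p),np.array(p["dist_coeffs"],float),np.array(p["cam_to_world"]))
    q=proj(t+[0,0,.02],*k)[0];x,y=int(q[0])-w//2,int(q[1])-h//2;S=8
    b=cv2.resize(p["image"][y:y+h,x:x+w,::-1],None,fx=S,fy=S,interpolation=cv2.INTER_CUBIC)
    for s,col in ((0,(0,0,255)),(.035,(0,255,0)),(.12,(255,255,0))):
        bx=[t+r@[dx,dy,-s] for dx,dy in ((-.011,-.012),(-.011,.012),(.011,.012),(.011,-.012))]
        pts=((proj(bx,*k)-[x,y]+.5)*S).astype(np.int32); cv2.polylines(b,[pts],True,col,1)
    cv2.imwrite(f"pics/tri_{n}.png",b)
E
```

```text
(no output)
```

View pics/tri_scene.png

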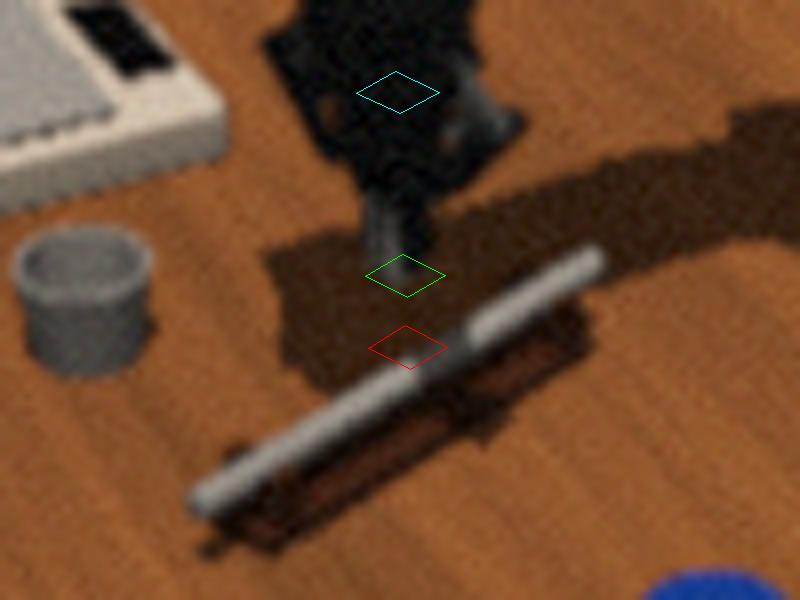

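View pics/tri_top.png

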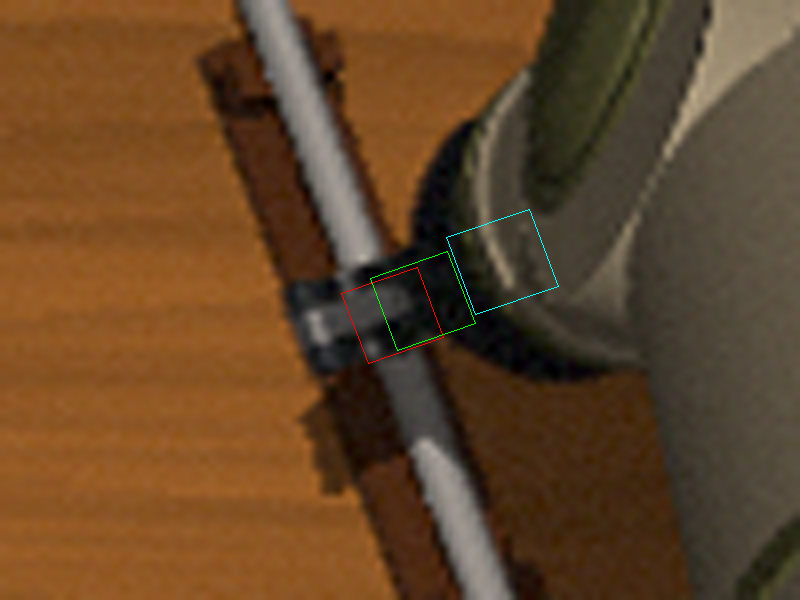

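The three views agree that the real fingertips end about 35–40 mm behind the reported TCP. That explains the missed grasp, since the tips closed above the rod. I'll verify it with a gentle contact probe on the rod top (z = 38 mm).

```bash
python3 - <<'E'
from h import *
print(manip.current_clock(),manip.current_force())
manip.move_l([.56,-.3169,.012],rate=.06)
f0=np.array(manip.current_force()); print(f0)
z=.012
while z>-.012:
    z-=.001; manip.move_l([.56,-.3169,z],rate=.03)
    f=np.array(manip.current_force())-f0; tz=manip.current_tool_pos()[2]
    print(round(z,4),round(tz,4),f.round(1))
    if abs(f[2])>3: break
manip.move_l([.56,-.3169,z+.012],rate=.06)
print(manip.current_clock())
E
```

```text
9.0833 [ 0.21480857 -0.08307777  1.09250943]
[ 0.68720124 -0.50705618  0.4613782 ]
0.011 0.0113 [-1.4  1.1 -0.5]
0.01 0.01 [-0.7  0.3  0.2]
0.009 0.0089 [-0.6 -0.1 -0.6]
0.008 0.0079 [-0.3  0.4 -0.3]
0.007 0.0069 [-0.7  0.6 -0.6]
0.006 0.0059 [-0.5  1.   0.1]
0.005 0.0049 [-0.7  0.8 -0.3]
0.004 0.0039 [-0.6  0.4  0.2]
0.003 0.0031 [-0.1 -0.5  1.2]
0.002 0.0029 [-1.5  0.2  7.9]
12.7167
```

Contact came at TCP z ≈ 0.003, so the real tips sit 35 mm behind the reported TCP. Now re-grasping with that correction.

```bash
echo 'S=.035' >> h.py; python3 - <<'E'
from h import *
r=np.load("rod.npz");c=r["c"]
manip.move_l([c[0],c[1],.045],rate=.15)
eoat.open_gripper()
manip.move_l([c[0],c[1],.016-S],rate=.08)
eoat.gripper_close(70)
print(manip.current_opening(),manip.current_force())
manip.move_l([c[0],c[1],.06],rate=.12)
print(manip.current_opening(),manip.current_force(),manip.current_torque(),manip.current_tool_pos(),manip.current_clock())
wshot("rod6")
E
```

```text
0.13565116720470488 [-0.04780948  0.39910967  3.65263541]
0.1338571771116159 [ 0.58063508 -0.01612379 -1.57192677] [ 0.00737521 -0.03090297  0.0362131 ] [ 0.55957568 -0.31666503  0.05944096] 16.2917
```

View pics/rod6.png

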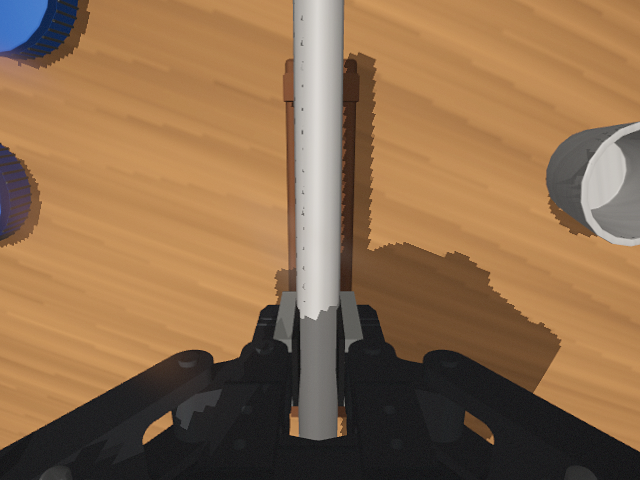

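```bash
cat >> h.py <<'E'
O=np.array([.5925,.016]); YAW=6.15
def B(x,y): # bay mm -> world xy
    a=np.radians(YAW); return O+np.array([[np.cos(a),-np.sin(a)],[np.sin(a),np.cos(a)]])@[x/1e3,y/1e3]
E
python3 - <<'E'
from h import *
s=B(-42.5,94);print(s)
t=manip.current_tool_pos()
manip.move_l([t[0],t[1],.13],rate=.2)
manip.move_pose([s[0],s[1],.11],R(90+YAW))
manip.move_l([s[0],s[1],.048],rate=.1)
print(manip.current_tool_pos(),manip.current_force(),manip.current_torque(),manip.current_clock())
wshot("pl1")
p=camera("top");k=(K(p),np.array(p["dist_coeffs"],float),np.array(p["cam_to_world"]))
q=proj([*s,.05],*k)[0].astype(int);x,y=q-[60,45]
cv2.imwrite("pics/pl1t.png",cv2.resize(p["image"][y:y+90,x:x+120,::-1],None,fx=6,fy=6,interpolation=cv2.INTER_CUBIC))
E
```

```text
[0.54017421 0.10490591]
[0.54041642 0.10493611 0.04824255] [ 0.26239627 -0.81116322 -1.54856027] [-0.00355565 -0.0173377   0.02852176] 19.1667
```

View pics/pl1.png

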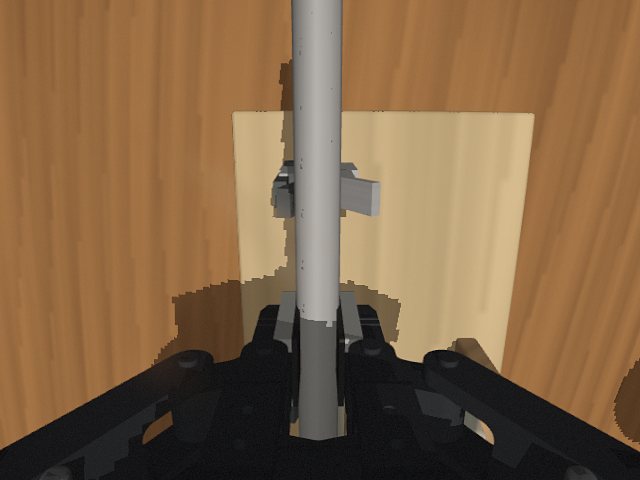

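View pics/pl1t.png

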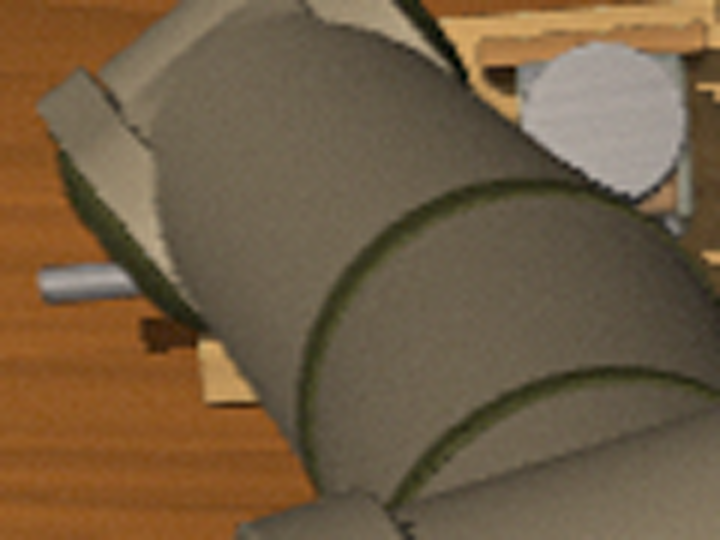

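The rod is over clip1, between the jaw and the flare. Pressing down.

```bash
python3 - <<'E'
from h import *
s=B(-42.5,94); f0=np.array(manip.current_force())
manip.move_l([*s,.022],rate=.06)
for z in (.018,.014,.010,.006,.003,.001,-.0005,-.002,-.003,-.004):
    manip.move_l([*s,z],rate=.03)
    f=np.array(manip.current_force())-f0; t=manip.current_tool_pos()
    print(z,np.round(t-np.array([*s,z]),4),f.round(1),np.round(manip.current_torque(),2))
    if f[2]>35: break
    if z<0 and f[2]>14 and t[2]-z>.0008: break
print(manip.current_clock(),manip.current_opening())
wshot("pl2")
E
```

```text
0.018 [0.0005 0.0003 0.0002] [4.1 0.5 2.1] [ 0.27 -0.89  0.04]
0.014 [0.0011 0.0004 0.0003] [5.9 0.4 3.7] [ 0.2  -1.17 -0.01]
0.01 [ 0.0005  0.0001 -0.0002] [ 5.8  0.1 -1.9] [ 0.11 -1.28  0.06]
0.006 [ 0.0002  0.0001 -0.0004] [ 4.9  1.7 -3.9] [ 0.29 -1.08 -0.07]
0.003 [-0.0005 -0.0002 -0.0005] [ 3.5  1.2 -5.8] [ 0.24 -0.77 -0.06]
0.001 [-0.0006 -0.0002 -0.0004] [ 2.8  0.6 -7.5] [ 0.14 -0.66 -0.04]
-0.0005 [-0.0006 -0.0002 -0.    ] [ 0.7 -0.7 -0.2] [-0.03 -0.13 -0.06]
-0.002 [-0.0005 -0.0002  0.0003] [-0.5 -0.9  5. ] [-0.11  0.26  0.  ]
-0.003 [-0.0003 -0.0002  0.0011] [-3.9 -1.2 17.1] [-0.26  0.79 -0.03]
22.2333 0.13047702452047968
```

View pics/pl2.png

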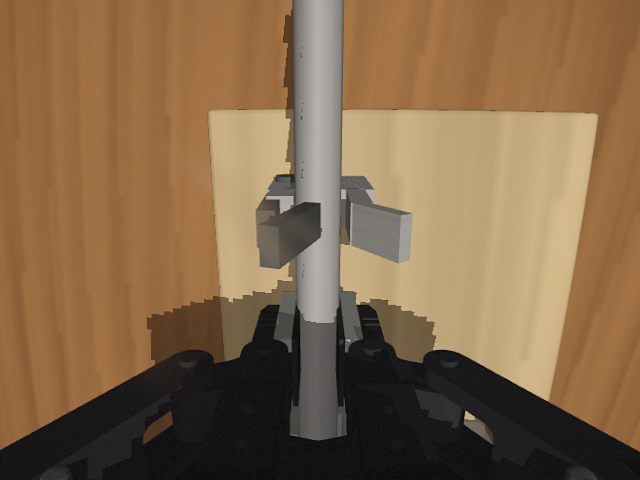

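Clip1's jaw has shut over the rod, and the rod is bottomed with +17 N. I'll release, rise and look.

```bash
python3 - <<'E'
from h import *
s=B(-42.5,94)
eoat.open_gripper()
manip.move_l([*s,.10],rate=.15)
manip.move_pose([0.548,0.03,0.22],R(96.15))
p=wshot("bay2")
m=cut_out("cap",p)
print([(x["conf"],x["pixels"].sum(),np.argwhere(x["pixels"]).mean(0)) for x in m])
np.save("pics/capm.npy",np.array([x["pixels"] for x in m[:4]]))
print(manip.current_clock())
E
```

```text
[(0.91, np.int64(6320), array([245.22863924, 379.00870253])), (0.82, np.int64(3413), array([354.65484911, 381.9663053 ])), (0.81, np.int64(3337), array([341.76565778, 274.9109979 ]))]
24.55
```

View pics/bay2.png

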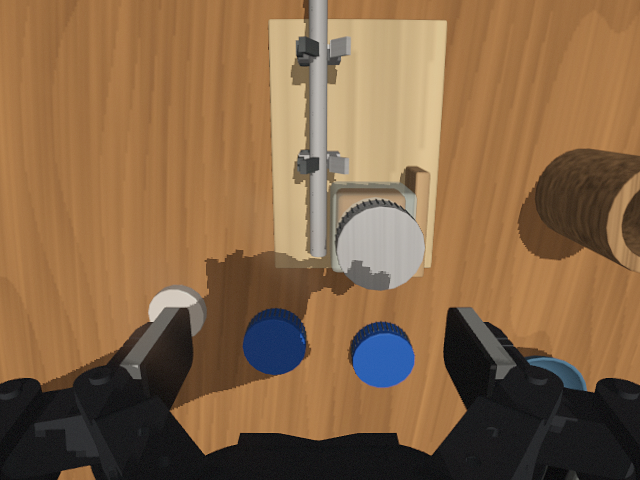

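Both jaws are over the rod at (308,47) and (308,163), and the rod passes in front of the jar. I'll refine the cap centre by overlay.

```bash
python3 - <<'E'
from h import *
from scipy.optimize import minimize
z=np.load("pics/bay2.npz");k=(z["K"],z["d"],z["c2w"])
m=np.load("pics/capm.npy")[0].astype(np.uint8)
th=np.linspace(0,2*np.pi,73)[:-1]
# silhouette = hull of top & bottom rims ; fit to mask via IoU
def sil(c):
    pts=np.r_[[ [c[0]+.031*np.cos(a),c[1]+.031*np.sin(a),h] for h in (.112,.086) for a in th]]
    hull=cv2.convexHull((proj(pts,*k)*16).round().astype(np.int32)); im=np.zeros((480,640),np.uint8)
    return cv2.fillPoly(im,[hull],1,shift=4)
f=lambda c:-( (sil(c)&m).sum()/(sil(c)|m).sum())
r=minimize(f,[.5925,.016],method="Nelder-Mead",options=dict(initial_simplex=[[.5925,.016],[.5945,.016],[.5925,.018]],xatol=1e-4))
print(r.x,r.fun)
im=cv2.imread("pics/bay2.png");x0,y0,S_=300,140,5
big=cv2.resize(im[y0:y0+110,x0:x0+150],None,fx=S_,fy=S_,interpolation=cv2.INTER_CUBIC)
for h,rad in((.112,.031),):
    q=((proj([[r.x[0]+rad*np.cos(a),r.x[1]+rad*np.sin(a),h] for a in th],*k)-[x0,y0]+.5)*S_).astype(np.int32)
    cv2.polylines(big,[q],True,(0,0,255),1)
for h in (.074,):
    a=np.radians(6.15);u=np.array([np.cos(a),np.sin(a)])*.033;v=np.array([-u[1],u[0]])
    q=((proj([[*(r.x+i*u+j*v),h] for i,j in((-1,-1),(-1,1),(1,1),(1,-1))],*k)-[x0,y0]+.5)*S_).astype(np.int32)
    cv2.polylines(big,[q],True,(0,255,0),1)
cv2.imwrite("pics/cap2.png",big)
print(proj([*B(-42.5,-26),.048],*k))
E
```

```text
[0.59231972 0.01466056] -0.9462494385387034
[[318.90531528 254.60043904]]
```

View pics/cap2.png

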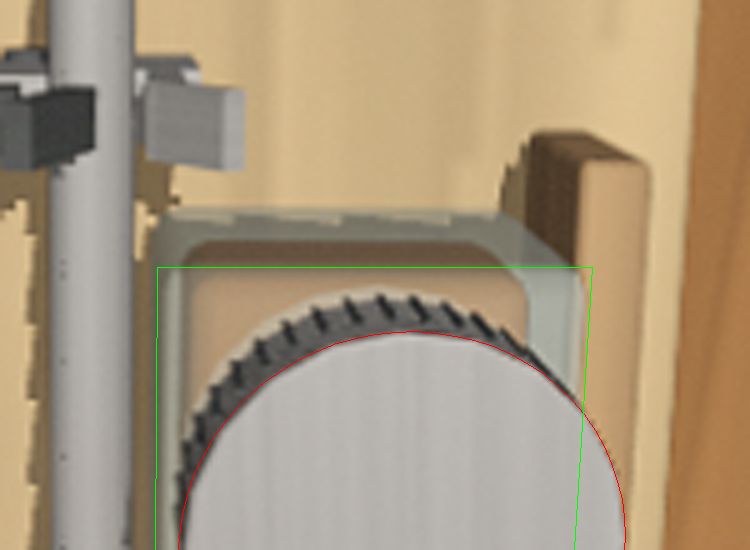

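```bash
python3 - <<'E'
from h import *
c=[.5923,.0147]
for y in (90,125,155,165): 
    q=kin.inverse_kinematics([*c,.045],R(y)); print(y,None if q is None else np.round(q))
manip.move_pose([*c,.10],R(90))
f0=np.array(manip.current_force());m0=np.array(manip.current_torque())
manip.move_l([*c,.045],rate=.08)
print((np.array(manip.current_force())-f0).round(1))
eoat.gripper_close(70)
print(manip.current_opening(),(np.array(manip.current_force())-f0).round(1),(np.array(manip.current_torque())-m0).round(2),manip.current_tool_pos(),manip.current_clock())
np.savez("f0.npz",f0=f0,m0=m0)
wshot("g1")
p=camera("scene");cv2.imwrite("pics/g1s.png",cv2.resize(p["image"][170:320,260:440,::-1],None,fx=4,fy=4,interpolation=cv2.INTER_CUBIC))
E
```

```text
90 [  7.  38. -21. 115.  25.  31. -32.]
125 [ 11.  39. -27. 115.  32.  33.  -3.]
155 [ 15.  41. -33. 115.  38.  36.  22.]
165 [ 17.  41. -36. 114.  40.  37.  29.]
[ 0.6  0.3 -0.3]
0.7050595367801209 [ 1.4 -0.9  5.1] [-0.08  0.05  0.06] [0.59316094 0.01479196 0.04585755] 26.3333
```

View pics/g1s.png

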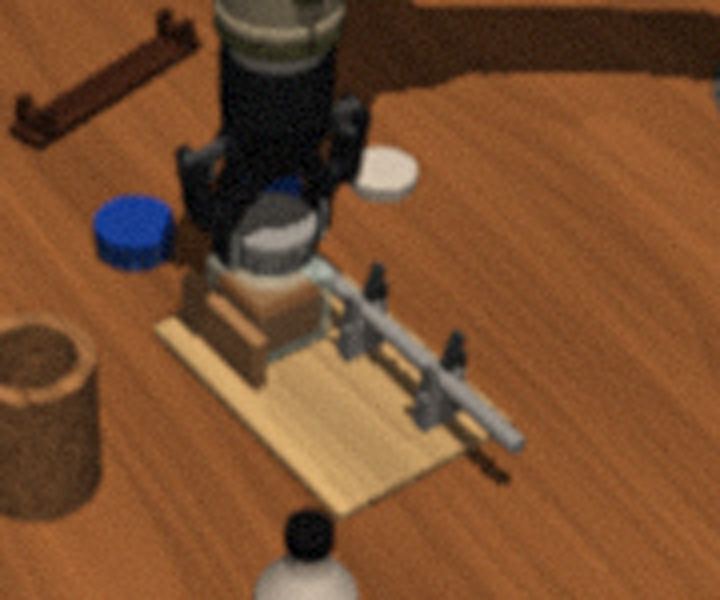

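View pics/g1.png

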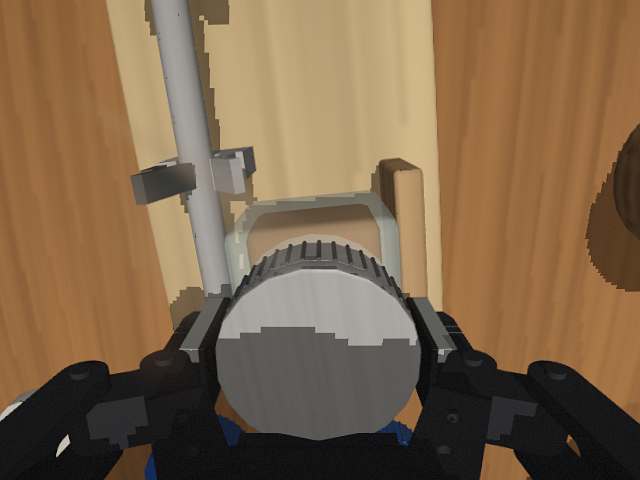

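```bash
python3 - <<'E'
from h import *
d=np.load("f0.npz");f0,m0=d["f0"],d["m0"]
c=[.5923,.0147]; z=.045
for a in range(6,55,6):
    zz=z+max(0,a-6)*.0276e-3
    manip.move_pose([*c,zz],R(90+a))
    f=np.array(manip.current_force())-f0;m=np.array(manip.current_torque())-m0;t=manip.current_tool_pos()
    print(a,f.round(1),m.round(2),round((t[2]-zz)*1e3,2))
    if f[2]<-3 : print("neg");break
print(manip.current_clock(),manip.current_opening())
wshot("g2")
E
```

```text
6 [ 0.2 -0.2  7.8] [0.12 0.42 0.12] 0.86
12 [0.6 0.3 6.5] [-0.12  0.4   0.16] 0.91
18 [ 0.5 -1.2  7.6] [-0.1   0.38  0.18] 0.91
24 [ 0.5 -0.7  6.6] [-0.16  0.41  0.14] 0.89
30 [ 1.2 -1.   8.5] [-0.24  0.41  0.14] 0.95
36 [0.4 0.9 7.9] [-0.12  0.5   0.11] 0.95
42 [-1.1 -0.2  8. ] [-0.08  0.48  0.1 ] 1.0
48 [-1.2 -0.4  9.4] [-0.01  0.56  0.12] 1.03
54 [-0.7  0.2 10.4] [-0.05  0.57  0.1 ] 1.12
28.6833 0.7053402028572517
```

View pics/g2.png

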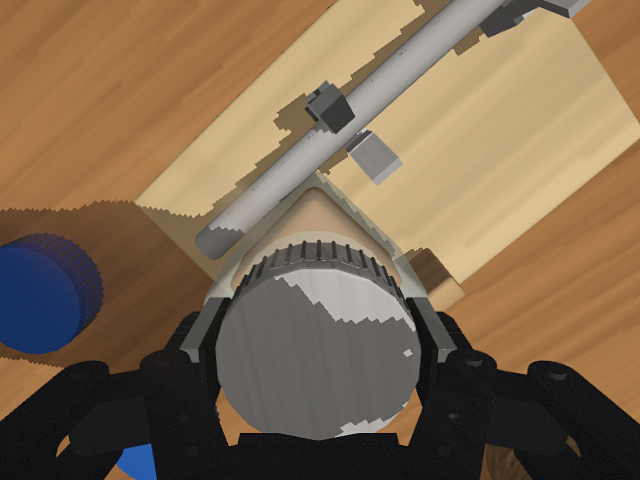

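```bash
python3 - <<'E'
from h import *
d=np.load("f0.npz");f0,m0=d["f0"],d["m0"]
c=[.5923,.0147]; z=.045
for a in (57,60,63,66):
    zz=z+(a-6)*.0276e-3
    manip.move_pose([*c,zz],R(90+a))
    f=np.array(manip.current_force())-f0;m=np.array(manip.current_torque())-m0;t=manip.current_tool_pos()
    print(a,f.round(1),m.round(2),round((t[2]-zz)*1e3,2))
    if f[2]>15: print("released"); break
print(manip.current_clock(),a)
E
```

```text
57 [-1.   0.4 12.8] [-0.06  0.66  0.16] 1.32
60 [-2.3  0.3 14.6] [-0.08  0.86  0.05] 1.47
63 [-2.4 -0.5 15.4] [-0.08  0.91  0.1 ] 1.52
released
29.4833 63
```

```bash
python3 - <<'E'
from h import *
d=np.load("f0.npz");f0,m0=d["f0"],d["m0"]
c=[.5923,.0147]; z=.04657
def rep(n):
    f=np.array(manip.current_force())-f0;m=np.array(manip.current_torque())-m0;t=manip.current_tool_pos()
    print(n,f.round(1),m.round(2),round(t[2],5)); return f
manip.move_pose([*c,z],R(90+66)); rep("66")
for dz in (.001,.002,.003,.004,.005,.006,.008):
    manip.move_l([*c,z+dz],rate=.02); f=rep(dz)
    if f[2]<-5: print("STOP"); manip.move_l([*c,z+dz-.002],rate=.02); break
print(manip.current_clock())
wshot("g3")
E
```

```text
66 [-2.8 -0.1 14.9] [-0.17  0.94  0.08] 0.0481
0.001 [-3.1 -0.5 13.1] [-0.12  0.88  0.05] 0.04905
0.002 [-0.9  0.  10. ] [-0.15  0.61 -0.03] 0.04936
0.003 [ 0.4 -1.   1.9] [-0.14  0.12 -0.01] 0.04947
0.004 [ 1.1 -1.2 -1.3] [-0.02  0.04  0.03] 0.05043
0.005 [ 1.  -1.1 -0.8] [-0.03  0.1   0.02] 0.05158
0.006 [ 1.4  0.1 -1. ] [-0.06  0.02  0.03] 0.05263
0.008 [ 1.5 -0.8 -1. ] [-0.05  0.05  0.  ] 0.05474
31.4833
```

View pics/g3.png

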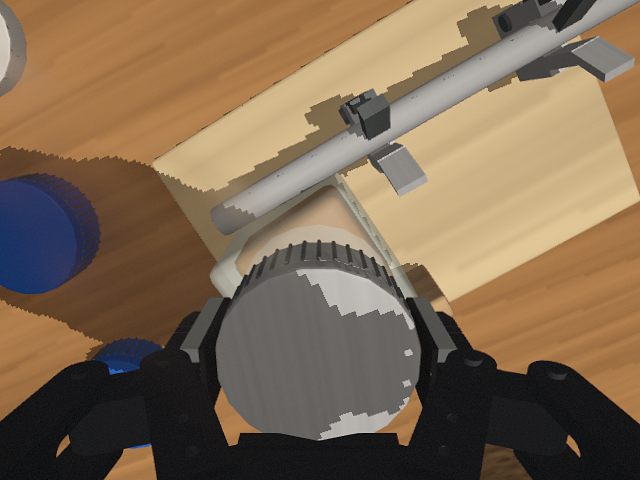

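The threads have let go: Fz dropped to the cap's weight and the jar stayed put. Now lifting to the final height.

```bash
python3 - <<'E'
from h import *
c=[.5923,.0147]
manip.move_l([*c,.0803],rate=.05)
manip.pause(.3)
d=np.load("f0.npz");print((np.array(manip.current_force())-d["f0"]).round(1),manip.current_tool_pos(),manip.current_eef_rot()[:,2],manip.current_opening(),manip.current_clock())
wshot("g4")
p=camera("scene");k=(K(p),np.array(p["dist_coeffs"],float),np.array(p["cam_to_world"]))
x0,y0,S_=285,195,8
b=cv2.resize(p["image"][y0:y0+75,x0:x0+100,::-1],None,fx=S_,fy=S_,interpolation=cv2.INTER_CUBIC)
th=np.linspace(0,2*np.pi,60)
for h,col in ((.120,(0,0,255)),(.146,(0,255,0))):
    q=((proj([[c[0]+.031*np.cos(a),c[1]+.031*np.sin(a),h] for a in th],*k)-[x0,y0]+.5)*S_).astype(np.int32);cv2.polylines(b,[q],False,col,1)
cv2.imwrite("pics/g4s.png",b)
print([(x["conf"],x["location"]) for x in landmark_of("cap",p)[:4]],[(x["conf"],x["location"]) for x in landmark_of("jar",p)[:2]],[(x["conf"],x["location"]) for x in landmark_of("rod",p)[:2]])
E
```

```text
[ 2.3 -0.7 -0.6] [0.59218368 0.01476069 0.08005038] [-3.95692360e-04  7.79111131e-05 -9.99999919e-01] 0.7056246005554405 32.5
[(0.76, [0.5968, 0.0116, 0.1197]), (0.66, [0.6304, -0.1228, -0.0012])] [(0.89, [0.5928, 0.0122, 0.005]), (0.41, [0.5915, 0.0154, -0.0035])] [(0.54, [0.5378, 0.1007, 0.0463]), (0.3, [0.733, 0.2929, 0.0031])]
```

View pics/g4s.png

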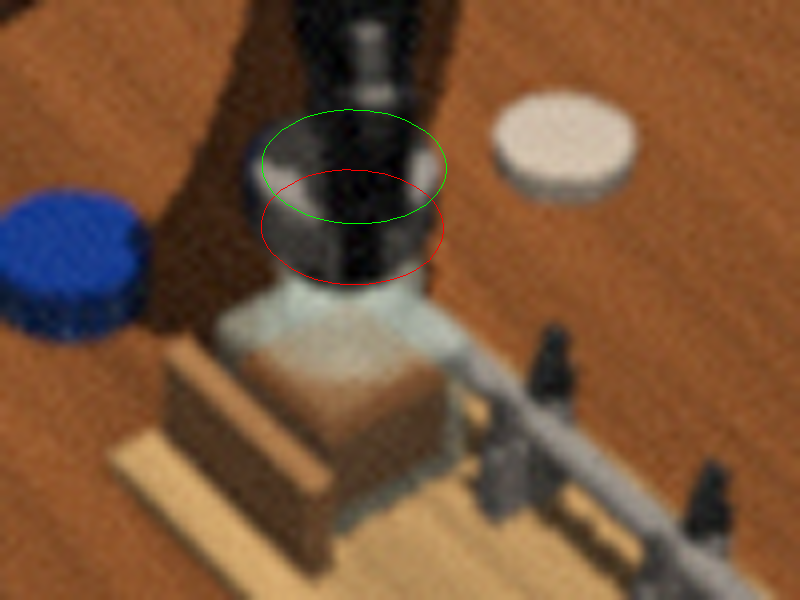

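View pics/g4.png

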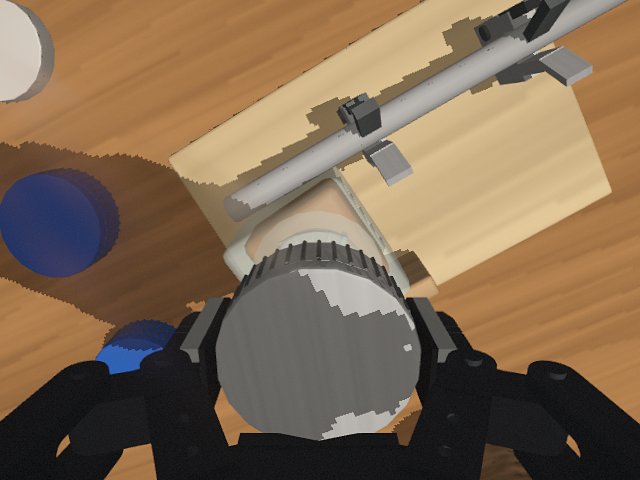

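```bash
python3 - <<'E'
from h import *
manip.move_l([.5923,.0147,.0815],rate=.03); manip.pause(.3)
print(manip.current_tool_pos(),manip.current_opening(),np.abs(manip.current_joint_vel()).max(),manip.current_clock())
manip.close_job()
E
```

```text
[0.59229819 0.01468592 0.08150391] 0.7093038414546439 0.09372438179748893 33.3
the job is handed in; nothing more can be done
```

The rod is home in both clips, the cap is off and held level over the mouth, and I handed the job in at 33.3 s of the 58 s allowed.

- **First grasp:** my first attempt at the rod closed above it without moving it. The fingertips actually end about 35 mm behind the reported TCP. A light probe on the rod (about 8 N) confirmed this, and I corrected every later height for it.
- **Rod:** I pressed it down until it bottomed at about 17 N. The wrist picture afterwards shows both jaws shut over it and its end lying in front of the jar.
- **Cap:** I turned it 66° anticlockwise, following its rise. As I lifted, the upward push from the seal faded until only the cap's weight was left, so the threads had let go. The jar showed no visible turning or lifting.
- **Final hold:** the cap is gripped at opening 0.71 with the tool level to within 0.05°.

**Small disagreements:**
- **Cap height:** just before a last 1.2 mm raise, the network put the cap's lower edge at 119.7 mm (20 mm above the mouth is about 120 mm). My overlay on the scene picture read about 3 mm lower. The clearance is therefore roughly 18 to 21 mm.
- **Turning torque:** the wrist showed only about 0.1–0.2 N m, below or at the bottom of the stated 0.2–0.4 N m.

I did not take a picture after that last raise, and I did not check each bystander individually, but nothing near the bay looked disturbed.

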